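Turn the lidded dishes over and stack them in the rack

TASK

The two lidded culture dishes lean lid-up on the grey stands. Turn each one over, holding base and lid together by their tabs so that it never comes open, and stack both lid-down in the green rack, tabs at the top: one flat against the rack's back and the other flat on top of it, both down on the ledge, square and centred. Leave the tip box, the timer, the rack of tubes and the beaker where they are.

Things in the scene. Friction and masses are not known exactly. Their poses are not given: they have to be found in the camera images.
- dish_a_center (a point): middle of a square lidded dish, block 90 x 90 x 40 mm with a tab; on its white base, in the plane where base and lid meet (base 20 mm below, blue lid 20 mm above). x runs from the tab edge to the opposite edge, z from base to lid. At the start it leans on its grey stand, z tilted 55 degrees from straight up towards the front right as the robot sees it, tab uppermost at the rear left. 0.14 to 0.28 kg with lid
- dish_a_tab (a point): middle of the dish's pair of grip tabs, at x = -63 mm from the dish centre, same axes. Base and lid each have a flat tab 50 mm wide (y), 36 mm long (x) and 5 mm thick; they lie on one another, 10 mm thick together (z): pinch both through the thickness. They stand clear above the stand's back
- lid_a_center (a point): point of the blue lid that coincides with the base's centre point, same axes, while the dish is closed (lid fills z 0 to +20 mm). The lid is loose: located only by a 7 mm lip inside the base with 1.7 mm play
- dish_b_center (a point): as dish_a_center, for the other, identical dish
- dish_b_tab (a point): as dish_a_tab, for the other dish
- lid_b_center (a point): as lid_a_center, for the other dish
- rack: green rack, fixed, 110 mm wide, origin at table level, 32 mm below the corner of back and ledge; yaw only, facing about as the stands (y along the ledge). Back slopes 55 degrees to the table, high at -x: down-slope is (0.574, 0, -0.819), outward normal (0.819, 0, 0.574) in its axes; 90 mm long. Ledge square to the back, 90 mm deep, for two dishes one on the other. No side walls
- rack_place1 (a point): where the centre of the first dish comes to lie in the rack: 20 mm out from the back, 45 mm up-slope from the ledge. Axes: those of the rack, not of the slope
- rack_place2 (a point): where the centre of the second dish, lying on the first, comes to lie: 60 mm out from the back, 45 mm up-slope from the ledge; the two stacked dishes' tab pairs have a gap of 30 mm between them. Axes: those of the rack
- stand_a: grey stand, fixed, 110 mm wide, origin at table level, yaw only. Its back slopes at 55 degrees to the table, high at its own -x side, low at +x (+x faces front right, about 43 degrees right of straight ahead from the robot); at its foot a ledge square to the back, 46 mm deep, carries the dish's lower edge
- stand_b: grey stand, fixed, 110 mm wide, origin at table level, yaw only. Its back slopes at 55 degrees to the table, high at its own -x side, low at +x (+x faces front right, about 43 degrees right of straight ahead from the robot); at its foot a ledge square to the back, 46 mm deep, carries the dish's lower edge
- tipbox: blue and white tip box 85 x 120 x 60 mm, origin under its middle
- timer: flat white timer 70 x 75 x 24 mm, origin under its middle
- tuberack: orange rack of tubes 70 x 190 x 80 mm, origin under its middle
- beaker: open glass beaker 80 mm across, 95 mm high, origin under its middle
Not all that is in view belongs to the job. Leave any brown, pink or purple look-alike of the part that bears dish_b_center alone.

How it is judged:
On the way, in this order (a step that is already met when the one before it is completed fails the run):
1. one dish lies closed and lid-down against the back of the rack (((distance between dish_a_center and rack_place1 below 0.015 m and angle between dish_a_center's own z axis and vertical between 2.03 and 2.33 rad and angle between the y axis of dish_a_center and the y axis of rack, either way round below 0.15 rad and distance between dish_a_center and lid_a_center below 0.006 m and angle between the z axis of dish_a_center and the z axis of lid_a_center, either way round below 0.1 rad) or (distance between dish_b_center and rack_place1 below 0.015 m and angle between dish_b_center's own z axis and vertical between 2.03 and 2.33 rad and angle between the y axis of dish_b_center and the y axis of rack, either way round below 0.15 rad and distance between dish_b_center and lid_b_center below 0.006 m and angle between the z axis of dish_b_center and the z axis of lid_b_center, either way round below 0.1 rad))), for 0.2 s.
2. the other dish lies closed and lid-down on top of it (((distance between dish_a_center and rack_place2 below 0.015 m and angle between dish_a_center's own z axis and vertical between 2.03 and 2.33 rad and angle between the y axis of dish_a_center and the y axis of rack, either way round below 0.15 rad and distance between dish_a_center and lid_a_center below 0.006 m and angle between the z axis of dish_a_center and the z axis of lid_a_center, either way round below 0.1 rad) or (distance between dish_b_center and rack_place2 below 0.015 m and angle between dish_b_center's own z axis and vertical between 2.03 and 2.33 rad and angle between the y axis of dish_b_center and the y axis of rack, either way round below 0.15 rad and distance between dish_b_center and lid_b_center below 0.006 m and angle between the z axis of dish_b_center and the z axis of lid_b_center, either way round below 0.1 rad))), for 0.2 s.
At the end, for the whole second after the job is handed in: One dish centre within 15 mm of rack_place1, the other within 15 mm of rack_place2; both lid-down: z 125 degrees from straight up, y along the rack's y line either way, each within 8.5 degrees; lids within 6 mm and 0.1 rad of closed; all at rest ((((distance between dish_a_center and rack_place1 below 0.015 m and angle between dish_a_center's own z axis and vertical between 2.03 and 2.33 rad and angle between the y axis of dish_a_center and the y axis of rack, either way round below 0.15 rad and distance between dish_a_center and lid_a_center below 0.006 m and angle between the z axis of dish_a_center and the z axis of lid_a_center, either way round below 0.1 rad) and (distance between dish_b_center and rack_place2 below 0.015 m and angle between dish_b_center's own z axis and vertical between 2.03 and 2.33 rad and angle between the y axis of dish_b_center and the y axis of rack, either way round below 0.15 rad and distance between dish_b_center and lid_b_center below 0.006 m and angle between the z axis of dish_b_center and the z axis of lid_b_center, either way round below 0.1 rad)) or ((distance between dish_b_center and rack_place1 below 0.015 m and angle between dish_b_center's own z axis and vertical between 2.03 and 2.33 rad and angle between the y axis of dish_b_center and the y axis of rack, either way round below 0.15 rad and distance between dish_b_center and lid_b_center below 0.006 m and angle between the z axis of dish_b_center and the z axis of lid_b_center, either way round below 0.1 rad) and (distance between dish_a_center and rack_place2 below 0.015 m and angle between dish_a_center's own z axis and vertical between 2.03 and 2.33 rad and angle between the y axis of dish_a_center and the y axis of rack, either way round below 0.15 rad and distance between dish_a_center and lid_a_center below 0.006 m and angle between the z axis of dish_a_center and the z axis of lid_a_center, either way round below 0.1 rad))) and linear speed of each of dish_a, dish_b, lid_a, lid_b below 0.02 m/s); the robot touches nothing.
It fails at once if a dish comes open: its lid shifts more than 12 mm from its closed place (distance between dish_a_center and lid_a_center above 0.012 m or distance between dish_b_center and lid_b_center above 0.012 m).
It fails at once if the tip box, timer, tube rack or beaker is moved by more than 30 mm (distance of any of tipbox, timer, tuberack, beaker from where it was at the start of the episode above 0.03 m).
It also fails if it takes over 67 s, if anything falls off the work surface, if the arm or the gripper's body presses on something with over 40 N, if the wrist force passes 120 N, or if a joint passes its speed limit or range.

ROBOT

A 7-joint arm with a two-finger parallel gripper is mounted at the origin on the work surface. World frame = base frame: x ahead of the robot, y to its left, z up, the work surface at z = 0. Lengths are in m, angles in rad, forces in N, time in s.
With the tool pointing down it reaches from about 0.425 to 0.95 m from the base axis. Payload 16.7 kg.
Tool frame: the origin (TCP) lies on the centre line of the jaws, within the pads' length; the fingertips stand 11 mm ahead of it and the grasp point (between the pads) lies 8 mm behind it; z points along the fingers, y is the line along which they close (so a half turn about z gives the same grasp; the last joint's range is limited). The gripper opens to 94 mm and grips with 3 to 60 N. Pads are 16 mm wide; open, the fingers measure 119 mm over their backs; the gripper's body (75 mm by 177 mm) begins 78 mm behind the grasp point.
Start: joints at [-1.365, 0.426, 0.074, 1.606, -0.034, 1.111, -0.067], TCP at [0.235, 0.633, 0.216] pointing down, gripper open.
Joint ranges: [-2.85, 2.85], [-0.5, 2.14], [-1.23, 1.37], [0.21, 2.46], [-1.02, 4.16], [0.16, 2.05], [-2.73, 2.73]. Speed limits (rad/s): [1.89, 1.89, 2.39, 2.39, 3.01, 3.01, 3.01].

INTERFACE

Orientations are given as a unit quaternion [w, x, y, z].
In Python, from plant import r gives the robot as it stands.
- The arm moves only by the tool send_rows, never from a script. Its argument "series" is a list of rows, each a list of 7 numbers: the shift along the tool's x, y, z in units of 25 mm (1.0 is 25 mm), then the turn, a rotation vector about the tool's x, y, z in units of 6 degrees (1.0 is 6 degrees), then the opening, from -1 (shut) to 1 (fully open), so that 0 is half open. In form: [[tx, ty, tz, ax, ay, az, grip], ...]. A call has 1 to 8 rows; each row shifts and turns the commanded pose from where the row before left it, along the tool's axes as they then stand; what a row does not reach is not made up. A row lasts 1/10 s, in which the tool goes at most 50 mm and 8.59 degrees, less where a joint would pass 70% of its speed; a pose out of reach is approached as far as the arm can. A call is refused whole if a number of a shift passes 1 or a number of a turn 1, either way. A call with a gripper value outside its range is refused whole. The fingers move at their own pace and stop on an object; "newtons" is the grip in N (left out, the last holds). Time passes only in rows, so rows that do not move let the fingers close. It gives the time, the measured TCP pose, the force, the opening and the grip force at its end, in the units of the state.
- r.state(): the state, without advancing time (a new reading comes with each control period).
- r.read_camera(name): name is "scene" or "top" or "wrist"; returns a dict with "color" (384x512x3 uint8, red, green, blue), "fx", "fy", "cx", "cy" (pixels), "dist_coeffs" ([k1, k2, p1, p2, k3] as OpenCV has them; the pictures are not rectified), "view" (4x4, takes a point from world to camera coordinates); the wrist camera has in their place "T_tool_cam" (4x4, takes a point from camera to tool coordinates, whose origin is the TCP and whose axes are the flange's). Camera axes: x right, y up, looking along -z (the intrinsics and any distortion apply to the point x, -y, -z); pixel columns grow to the right and rows downward; lengths in m; the calibration is good to about 2 mm. A picture is of the moment at which its call begins: read the wrist's pose just before it. There is no depth.
- r.hand_in(): hands the job in; it is judged then, once.
The state is a dict: "time_s": time; "qpos": joint angles; "qd": joint speeds; "joint_torque": joint torques, N m; "ee_pos": TCP position; "orientation": TCP orientation; "wrist_force": force on the tool from outside, world axes, zero at the start; "wrist_torque": the same for the moment, N m; "width": finger opening in m; "finger_force": force on a finger pad.
Only numpy, scipy, OpenCV 4.12 (cv2) and the standard library are available. Lean on these libraries where they do the work, as an engineer would, in place of code of your own. Each camera call takes 0.05 s, during which the arm holds its last target. There are 200 camera calls.

## Working session

There is one attempt and no reset: what is moved stays moved. The work goes in short steps, Python scripts to look and compute and a tool call to move; the robot and the scene stay as the last step left them, time stands still between calls to the robot, and variables do not carry over. Pictures are saved under pics/ and viewed, at most 14 in all, crops included, and the job is handed in when it is done.

Besides the shell and the picture viewer there is one more tool, called after "Request:" as name([rows], argument=value, ...), one row to a line, values as JSON. send_rows: Moves the arm, as the interface text tells. Its arguments: {"type":"object","properties":{"series":{"type":"array"},"newtons":{"type":"number"}},"required":["series"]}

```bash
ls; mkdir -p pics
cat > h.py <<'E'
import numpy as np,cv2
from scipy.spatial.transform import Rotation as R
from plant import r
E
python3 - <<'E'
from h import *
s=r.state(); print(s)
for n in("scene","top"):
    c=r.read_camera(n); np.savez(f"{n}.npz",**c)
    cv2.imwrite(f"pics/{n}.png",cv2.resize(c["color"][:,:,::-1],(800,600),interpolation=cv2.INTER_CUBIC))
    print(n,c["fx"],c["cx"],c["cy"],c["dist_coeffs"],c["view"])
E
```

```text
pics
{'time_s': 0.0, 'qpos': array([-1.36451133,  0.42668714,  0.07384285,  1.60657127, -0.03408355,
        1.11080515, -0.06706928]), 'qd': array([-0.00051739, -0.00048024,  0.00011725, -0.00013009, -0.00035198,
       -0.00259124, -0.00107751]), 'joint_torque': array([ 3.07533173e-04, -9.35804844e+01,  3.66720401e+00, -4.54199731e+01,
       -4.87691117e-02,  1.99243741e-02,  8.93709171e-05]), 'ee_pos': array([0.23500543, 0.63233737, 0.21582107]), 'orientation': array([-5.89980237e-05,  1.76948422e-01,  9.84219939e-01, -6.03130739e-04]), 'wrist_force': array([0.00271126, 0.66299808, 0.13304021]), 'wrist_torque': array([-0.03439514, -0.01584905, -0.01574592]), 'finger_force': 0.0, 'width': 0.09415159312682087}
scene 422.62535798543354 252.25271325085174 196.00741736778912 [-0.13713001  0.          0.          0.          0.        ] [[-0.85538552  0.5178877  -0.01038909  0.39509094]
 [-0.32521192 -0.52131951  0.78896336  0.11062029]
 [ 0.40317839  0.67824649  0.61435241 -1.83080962]
 [ 0.          0.          0.          1.        ]]
top 398.72821110316056 259.70158546922585 189.75856722874292 [-0.01010134  0.          0.          0.          0.        ] [[ 0.02800621 -0.99943742  0.01845254  0.04621456]
 [ 0.98165875  0.03098112  0.1881124  -0.50785613]
 [-0.18857825  0.01284578  0.98197415 -1.31976159]
 [ 0.          0.          0.          1.        ]]
```

View pics/scene.png

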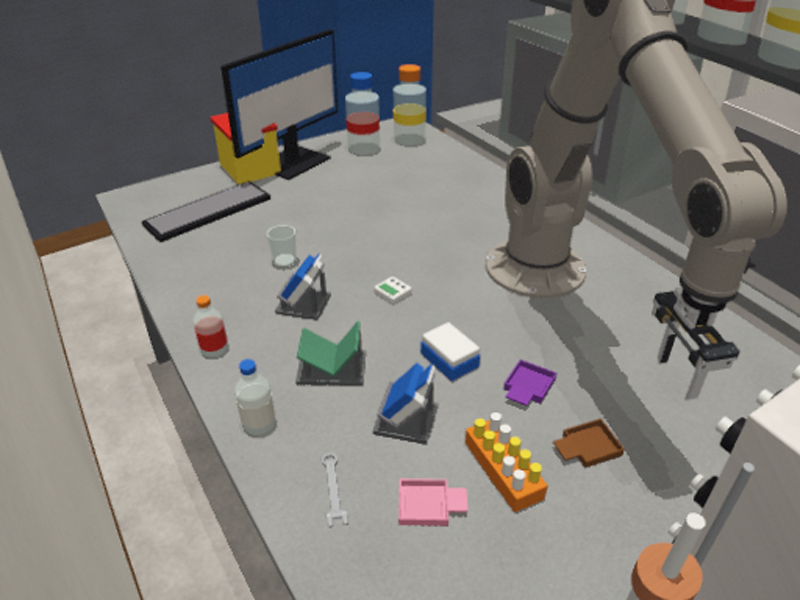

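View pics/top.png

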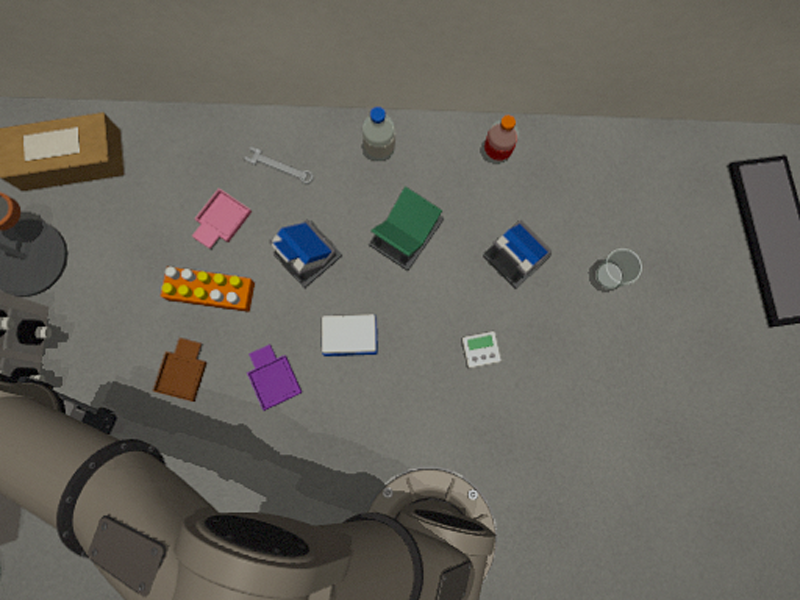

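The scene view shows the two dishes at (305,285) and (408,398) and the green rack at (330,350). In the top view they are at (518,250), (305,248) and (408,225). I'll enlarge these areas.

Run:
```python
from h import *
a=np.load("top.npz")["color"][110:190,165:360,::-1]; b=np.load("scene.npz")["color"][155:287,170:290,::-1]
cv2.imwrite("pics/tc.png",cv2.resize(a,None,fx=4,fy=4,interpolation=cv2.INTER_CUBIC))
cv2.imwrite("pics/sc.png",cv2.resize(b,None,fx=4.5,fy=4.5,interpolation=cv2.INTER_CUBIC))
```

```text
(no output)
```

View pics/tc.png

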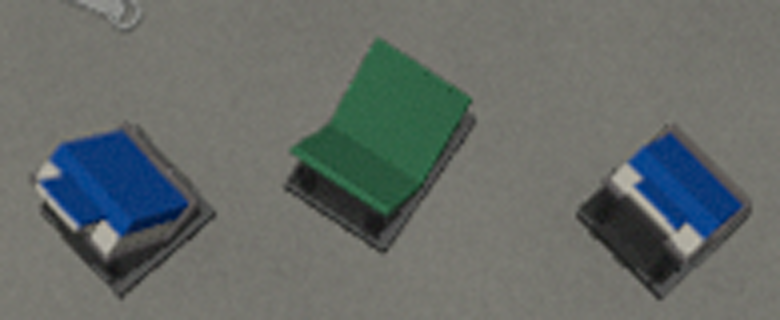

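View pics/sc.png

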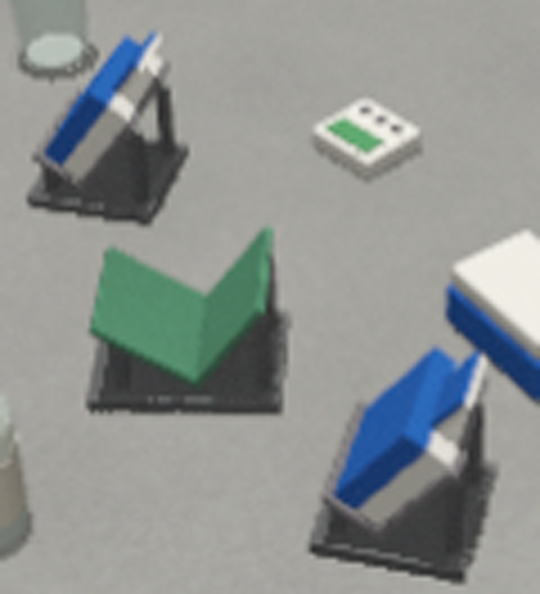

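Top crop: the rack's back is the dark strip from (292,152) to (388,214), its corner line runs (335,125) to (424,180), and its ledge reaches out to (377,38)-(472,98). In both crops the blue lids are clean enough to fit by silhouette.

```bash
cat >> h.py <<'E'
from scipy.optimize import minimize,least_squares
S=4
def proj(c,P):
    V=np.array(c["view"]); p=np.asarray(P)@V[:3,:3].T+V[:3,3]
    K=np.array([[c["fx"],0,c["cx"]],[0,c["fy"],c["cy"]],[0,0,1.]])
    return cv2.projectPoints(p*[1,-1,-1],np.zeros(3),np.zeros(3),K,np.array(c["dist_coeffs"],float))[0][:,0]
def ray(c,uv,z):
    V=np.array(c["view"]);K=np.array([[c["fx"],0,c["cx"]],[0,c["fy"],c["cy"]],[0,0,1.]])
    n=cv2.undistortPoints(np.array([[uv]],float),K,np.array(c["dist_coeffs"],float))[0,0]
    d=V[:3,:3].T@[n[0],-n[1],-1]; o=-V[:3,:3].T@V[:3,3]; return o+d*(z-o[2])/d[2]
def box(x0,x1,y0,y1,z0,z1): return np.array([[x,y,z] for x in(x0,x1) for y in(y0,y1) for z in(z0,z1)])/1000
def dishR(yaw): return R.from_euler("z",yaw).as_matrix()@np.array([[.574,0,.819],[0,1,0],[-.819,0,.574]])
E
cat > fit.py <<'E'
from h import *
T,C=[dict(np.load(n+".npz")) for n in("top","scene")]
# rack
rp=np.array([[-.0516,.055,.1057],[-.0516,-.055,.1057],[0,.055,.032],[0,-.055,.032],[.0737,.055,.0836],[.0737,-.055,.0836]])
ut=np.array([[292,152],[388,214],[335,125],[424,180],[377,38],[472,98]])/4+[165,110]
us=np.array([[196,382],[205,297],[92,330],[107,248]])/4.5+[170,155]
def rk(p): return rp@R.from_euler("z",p[2]).as_matrix().T+[p[0],p[1],0]
f=lambda p:np.r_[(proj(T,rk(p))-ut).ravel(),(proj(C,rk(p)[[2,3,4,5]])-us).ravel()]
o=least_squares(f,[.5,0,-.75]); print("rack",o.x,np.abs(o.fun).max()); print(o.fun.round(1)); rack=o.x
lid=[box(-45,45,-45,45,0,20),box(-81,-45,-25,25,0,5)]
def mask(c):
    h=cv2.cvtColor(cv2.resize(c["color"],None,fx=S,fy=S,interpolation=cv2.INTER_CUBIC),cv2.COLOR_RGB2HSV)
    return ((h[...,0]>102)&(h[...,0]<125)&(h[...,1]>150)).astype(np.uint8)
W={}
def lab(c,uv):
    n,l=cv2.connectedComponents(mask(c)); x,y=int(uv[0]*S),int(uv[1]*S); return (l==l[y,x]).astype(np.uint8)
def ren(c,p):
    m=np.zeros((384*S,512*S),np.uint8)
    for b in lid:
        q=proj(c,b@dishR(p[3]).T+p[:3]); q=((q+.5)*S-.5)
        cv2.fillConvexPoly(m,np.round(cv2.convexHull(q.astype(np.float32))*16).astype(np.int32),1,shift=4)
    return m
for name,ct,cs in(("L",(165+125/4,110+180/4),(170+385/4.5,155+440/4.5)),("Rr",(165+690/4,110+175/4),(170+100/4.5,155+85/4.5))):
    mt,ms=lab(T,ct),lab(C,cs)
    def cost(p): 
        return sum(1-(a&b).sum()/max(1,(a|b).sum()) for a,b in((ren(T,p),mt),(ren(C,p),ms)))
    p0=np.r_[ray(T,ct,.1),-.75]; best=None
    for dy in(-.1,.1):
        x0=p0+[0,0,0,dy]
        o=minimize(cost,x0,method="Nelder-Mead",options=dict(initial_simplex=np.vstack([x0]+[x0+d for d in np.diag([.015,.015,.015,.15])]),xatol=1e-4,fatol=1e-4))
        if best is None or o.fun<best.fun: best=o
    p=best.x; W[name]=p; print(name,p.round(4),best.fun,mt.sum(),ms.sum())
np.savez("fit.npz",rack=rack,**W)
vis=[]
for c,(x0,y0,x1,y1,k) in((T,(165,110,360,190,4)),(C,(170,155,290,287,4.5))):
    im=cv2.resize(c["color"][:,:,::-1],None,fx=k,fy=k,interpolation=cv2.INTER_CUBIC)
    for n in W:
        for b in lid+[box(-45,45,-45,45,-20,0)]:
            q=((proj(c,b@dishR(W[n][3]).T+W[n][:3])+.5)*k).astype(int)
            for i in range(8):
                for j in(1,2,4):
                    if not i&j: cv2.line(im,tuple(map(int,q[i])),tuple(map(int,q[i|j])),(0,255,255),1)
    q=((proj(c,rk(rack))+.5)*k).astype(int)
    for i,j in((0,1),(2,3),(4,5),(0,2),(2,4),(1,3),(3,5)): cv2.line(im,tuple(map(int,q[i])),tuple(map(int,q[j])),(0,0,255),1)
    vis.append(im[int(y0*k):int(y1*k),int(x0*k):int(x1*k)])
v=np.zeros((600,800,3),np.uint8); a=cv2.resize(vis[0],(600,246)); b=cv2.resize(vis[1],(320,352)); v[:246,:600]=a; v[247:599,:320]=b; cv2.imwrite("pics/fit.png",v)
E
python3 fit.py
```

```text
rack [ 0.65911443  0.06942816 -0.54261689] 3.233849547363434
[-1.3 -2.4  2.4 -0.6 -3.2 -1.2  0.6  1.3 -2.3 -1.2  0.8  0.4  0.2 -0.9
  0.2 -2.8  0.5 -0.3  0.6 -2.7]
L [ 0.6069  0.2893  0.0778 -0.8617] 0.2055162869736843 9227 7282
Rr [ 0.6207 -0.1902  0.0797 -0.8544] 0.27603588516504773 6005 2482
```

View pics/fit.png

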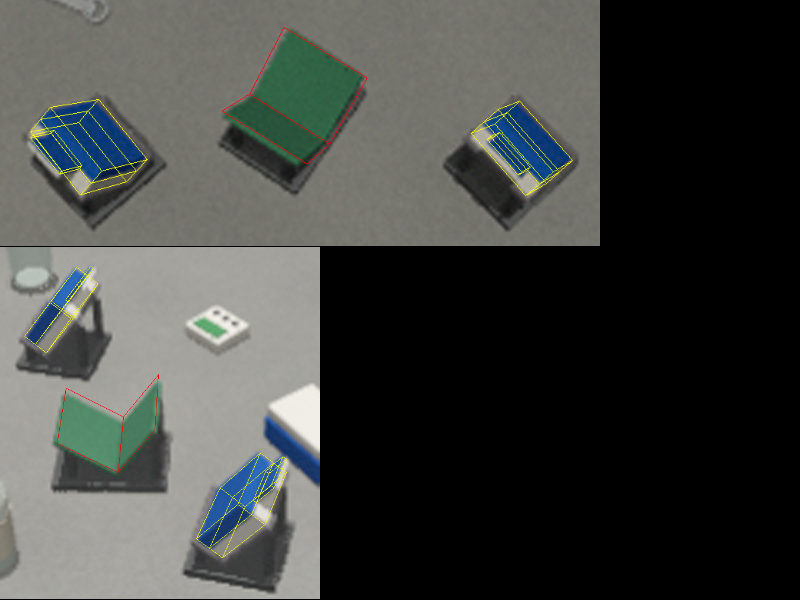

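The dish wireframes match well. The rack outline comes out wider than the green plates, so I'll refit it with the plate sizes free.

```bash
cat > rk.py <<'E'
from h import *
T,C=[dict(np.load(n+".npz")) for n in("top","scene")]
def rk(p):
    w,b,l=p[3:6]; P=np.array([[-b*.574,w,.032+b*.819],[-b*.574,-w,.032+b*.819],[0,w,.032],[0,-w,.032],[l*.819,w,.032+l*.574],[l*.819,-w,.032+l*.574]])
    return P@R.from_euler("z",p[2]).as_matrix().T+[p[0],p[1],0]
ut=np.array([[292,152],[388,214],[335,125],[424,180],[377,38],[472,98]])/4+[165,110]-.5
us=np.array([[196,382],[205,297],[92,330],[107,248],[268,228]])/4.5+[170,155]-.5
f=lambda p:np.r_[(proj(T,rk(p))-ut).ravel(),(proj(C,rk(p)[[2,3,4,5,1]])-us).ravel()]
o=least_squares(f,[.65,.07,-.55,.055,.09,.09],loss="soft_l1"); print(o.x.round(4)); print(o.fun.round(1))
g=np.zeros((384*4,512*4))
def gm(c):
    h=cv2.cvtColor(cv2.resize(c["color"],None,fx=4,fy=4,interpolation=cv2.INTER_CUBIC),cv2.COLOR_RGB2HSV)
    m=((h[...,0]>60)&(h[...,0]<90)&(h[...,1]>90)).astype(np.uint8)
    n,l,s,_=cv2.connectedComponentsWithStats(m); 
    q=proj(c,rk(o.x)).mean(0)*4; 
    return (l==l[int(q[1]),int(q[0])]).astype(np.uint8),s.shape
M=[gm(T)[0],gm(C)[0]]
def ren(c,p,t=.003):
    m=np.zeros((384*4,512*4),np.uint8); q=rk(p); Rz=R.from_euler("z",p[2]).as_matrix()
    for idx,n in(([0,1,3,2],[.819,0,.574]),([2,3,5,4],[-.574,0,.819])):
        P=np.vstack([q[idx],q[idx]-t*(Rz@n)]); u=(proj(c,P)+.5)*4-.5
        cv2.fillConvexPoly(m,np.round(cv2.convexHull(u.astype(np.float32))*16).astype(np.int32),1,shift=4)
    return m
cost=lambda p:sum(1-(a&b).sum()/(a|b).sum() for a,b in zip((ren(T,p),ren(C,p)),M))
for x0 in(o.x,np.r_[o.x[:3],.055,.09,.09]):
    r2=minimize(cost,x0,method="Nelder-Mead",options=dict(initial_simplex=np.vstack([x0]+[x0+d for d in np.diag([.01,.01,.1,.006,.006,.006])]),maxiter=900,xatol=1e-4,fatol=1e-4)); print(r2.x.round(4),r2.fun)
    f3=lambda p:cost(np.r_[p,.055,.09,.09]); 
y0=np.array([.65,.07,-.65]);r3=minimize(f3,y0,method="Nelder-Mead",options=dict(initial_simplex=np.vstack([y0]+[y0+d for d in np.diag([.01,.01,.1])])));print(r3.x,r3.fun)
E
python3 rk.py
```

```text
[ 0.6615  0.07   -0.5499  0.0478  0.0945  0.0896]
[ 0.4 -1.3  0.4 -1.6 -1.1 -0.4 -0.8  0.2 -0.1 -0.2 -0.6 -0.7  0.2 -1.5
  0.2 -0.7  0.7 -0.9  0.5 -0.7  0.1 -2. ]
[ 0.6598  0.072  -0.5788  0.0499  0.0964  0.0899] 0.203418559288004
[ 0.6612  0.0727 -0.5884  0.0499  0.0972  0.0893] 0.2049018406281673
[ 0.66020423  0.07367064 -0.59809538] 0.2781790866605097
```

```bash
cat > plan.py <<'E'
from h import *
import sys
RACK=np.array([.6605,.0715,-.58]); F=np.load("fit.npz")
Rz=lambda a:R.from_euler("z",a).as_matrix()
def tgt(kind,s,back=0.,off=(0,0,0)):
    """TCP pose; back = mm short of grasp along tool z; off = mm extra in (slope-x, y, outward normal)"""
    if kind in("L","Rr"): c,yaw,sg=F[kind][:3].copy(),F[kind][3],1
    else:
        n=20 if kind=="p1" else 60; yaw,sg=RACK[2],-1
        c=np.r_[RACK[:2],0]+Rz(yaw)@(np.array([0,0,.032])+n/1e3*np.array([.819,0,.574])+.045*np.array([-.574,0,.819]))
    D=dishR(yaw); dx,dy,dz=D.T
    o=np.array(off)/1e3; c=c+D@o
    y=s*sg*dz
    return c-dx*(.060+back/1e3), np.c_[np.cross(y,dx),y,dx]
def go(p,Rt):
    s=r.state(); q=s["orientation"]; Rc=R.from_quat(np.r_[q[1:],q[0]]).as_matrix()
    rv=R.from_matrix(Rc.T@Rt).as_rotvec(degrees=True)/6
    print("t",s["time_s"],"ee",s["ee_pos"].round(4),"w",s["width"],"F",s["wrist_force"].round(1)); print("q",s["qpos"].round(2))
    d=p-s["ee_pos"]; print("turn",rv.round(2)," d world",d.round(4)," shift(cur)",(Rc.T@d/.025).round(2)," shift(tgt frame)",(Rt.T@d/.025).round(2))
if __name__=="__main__":
    a=sys.argv; go(*tgt(a[1],int(a[2]),float(a[3]) if len(a)>3 else 0,tuple(map(float,a[4].split(","))) if len(a)>4 else (0,0,0)))
E
python3 plan.py L -1 120; python3 plan.py L 1 120;python3 plan.py Rr -1 120
```

```text
t 0.1 ee [0.235  0.6324 0.2158] w 0.09391841708572862 F [ 0.1 -0.9 -0. ]
q [-1.36  0.43  0.07  1.61 -0.03  1.11 -0.07]
turn [ 5.26 -3.11 -9.84]  d world [ 0.3046 -0.2647  0.0094]  shift(cur) [-15.11  -5.68  -0.37]  shift(tgt frame) [ -2.35 -13.29   8.86]
t 0.1 ee [0.235  0.6324 0.2158] w 0.09391841708572862 F [ 0.1 -0.9 -0. ]
q [-1.36  0.43  0.07  1.61 -0.03  1.11 -0.07]
turn [-3.56 -6.02 19.11]  d world [ 0.3046 -0.2647  0.0094]  shift(cur) [-15.11  -5.68  -0.37]  shift(tgt frame) [ 2.35 13.29  8.86]
t 0.1 ee [0.235  0.6324 0.2158] w 0.09391841708572862 F [ 0.1 -0.9 -0. ]
q [-1.36  0.43  0.07  1.61 -0.03  1.11 -0.07]
turn [ 5.25 -3.13 -9.9 ]  d world [ 0.3178 -0.7447  0.0112]  shift(cur) [-22.29 -23.49  -0.42]  shift(tgt frame) [  9.98 -25.49  17.32]
```

Request:
send_rows([
  [-0.95,-0.35,-0.3,0,0,0,-0.1],
  [-0.95,-0.35,-0.3,0,0,0,-0.1],
  [-0.95,-0.35,-0.3,0,0,0,-0.1],
  [-0.95,-0.35,-0.3,0,0,0,-0.1],
  [-0.95,-0.35,-0.3,0,0,0,-0.1],
  [-0.95,-0.35,-0.3,0,0,0,-0.1],
  [-0.95,-0.35,0,0,0,0,-0.1],
  [-0.95,-0.35,0,0,0,0,-0.1],
])

```text
time_s: 0.9
ee_pos: [0.3895, 0.5001, 0.2615]
orientation: [-0.0, 0.177, 0.984, -0.0]
wrist_force: [1.0, 0.1, 0.3]
width: 0.0425
finger_force: 0.0
```

Request:
send_rows([
  [-0.95,-0.35,0,0,0,0,-0.1],
  [-0.95,-0.35,0,0,0,0,-0.1],
  [-0.95,-0.35,0,0,0,0,-0.1],
  [-0.95,-0.35,0,0,0,0,-0.1],
  [-0.95,-0.35,0,0,0,0,-0.1],
  [-0.95,-0.35,0,0,0,0,-0.1],
  [-0.95,-0.35,0,0,0,0,-0.1],
  [-0.95,-0.35,0,0,0,0,-0.1],
])

```text
time_s: 1.7
ee_pos: [0.5431, 0.3682, 0.2611]
orientation: [-0.0, 0.177, 0.984, -0.0]
wrist_force: [-0.6, 0.3, 1.1]
width: 0.0424
finger_force: 0.0
```

Request:
send_rows([
  [0,0,0,0.5,-0.3,-0.95,-0.1],
  [0,0,0,0.5,-0.3,-0.95,-0.1],
  [0,0,0,0.5,-0.3,-0.95,-0.1],
  [0,0,0,0.5,-0.3,-0.95,-0.1],
  [0,0,0,0.5,-0.3,-0.95,-0.1],
  [0,0,0,0.5,-0.3,-0.95,-0.1],
  [0,0,0,0.5,-0.3,-0.95,-0.1],
  [0,0,0,0.5,-0.3,-0.95,-0.1],
])

```text
time_s: 2.5
ee_pos: [0.5425, 0.3692, 0.2611]
orientation: [0.084, -0.222, 0.946, -0.221]
wrist_force: [0.3, 0.1, 0.4]
width: 0.0427
finger_force: 0.0
```

```bash
python3 plan.py L -1 60
```

```text
t 2.5 ee [0.5425 0.3692 0.2611] w 0.04265462613311692 F [0.3 0.1 0.4]
q [-1.05  0.43  0.15  1.6   0.41  1.3   0.98]
turn [ 1.23 -0.67 -2.21]  d world [ 0.0195 -0.0277 -0.0851]  shift(cur) [0.02 0.36 3.64]  shift(tgt frame) [0.13 0.85 3.56]
```

Request:
send_rows([
  [0,0,0,0.4,-0.23,-0.73,-0.1],
  [0,0,0,0.4,-0.23,-0.73,-0.1],
  [0,0,0,0.4,-0.22,-0.74,-0.1],
  [0.05,0.4,0.9,0,0,0,-0.1],
  [0.05,0.4,0.9,0,0,0,-0.1],
  [0,0,0.9,0,0,0,-0.1],
  [0,0,0.8,0,0,0,-0.1],
  [0,0,0,0,0,0,-0.1],
])

```text
time_s: 3.3
ee_pos: [0.5625, 0.3398, 0.1761]
orientation: [0.103, -0.328, 0.896, -0.281]
wrist_force: [0.5, 1.2, 0.5]
width: 0.0423
finger_force: 0.0
```

```bash
python3 plan.py L -1 0
python3 - <<'E'
from h import *
s=r.state(); c=r.read_camera("wrist"); np.savez("w1.npz",ee=s["ee_pos"],qt=s["orientation"],**c)
print(c["T_tool_cam"],c["fx"],c["cx"],c["cy"],c["dist_coeffs"])
F=np.load("fit.npz"); q=s["orientation"]; Tt=np.eye(4); Tt[:3,:3]=R.from_quat(np.r_[q[1:],q[0]]).as_matrix(); Tt[:3,3]=s["ee_pos"]
d=dict(c); d["view"]=np.linalg.inv(Tt@np.array(c["T_tool_cam"])); im=c["color"][:,:,::-1].copy(); im=cv2.resize(im,None,fx=1.5,fy=1.5)
p=F["L"]
for b in [box(-45,45,-45,45,0,20),box(-45,45,-45,45,-20,0),box(-81,-45,-25,25,-5,5)]:
    u=((proj(d,b@dishR(p[3]).T+p[:3])+.5)*1.5).astype(int)
    for i in range(8):
        for j in(1,2,4):
            if not i&j: cv2.line(im,tuple(map(int,u[i])),tuple(map(int,u[i|j])),(0,255,255),1)
cv2.imwrite("pics/w1.png",im)
E
```

```text
t 3.3 ee [0.5625 0.3398 0.1761] w 0.04226374430175817 F [0.5 1.2 0.5]
q [-1.06  0.5   0.15  1.75  0.58  1.12  1.03]
turn [ 0.04 -0.03 -0.05]  d world [ 0.0219 -0.0244 -0.0491]  shift(cur) [-0.04  0.04  2.36]  shift(tgt frame) [-0.03  0.05  2.36]
[[ 1.87127202e-04  9.67518883e-01  2.52798686e-01  7.32354423e-02]
 [ 9.99999982e-01 -1.85315822e-04 -3.09757982e-05 -4.34753473e-04]
 [ 1.68779267e-05  2.52798687e-01 -9.67518901e-01 -1.67389315e-01]
 [ 0.00000000e+00  0.00000000e+00  0.00000000e+00  1.00000000e+00]] 309.1925748213185 251.94679723915277 186.08051323261876 [-0.03196618  0.          0.          0.          0.        ]
```

View pics/w1.png

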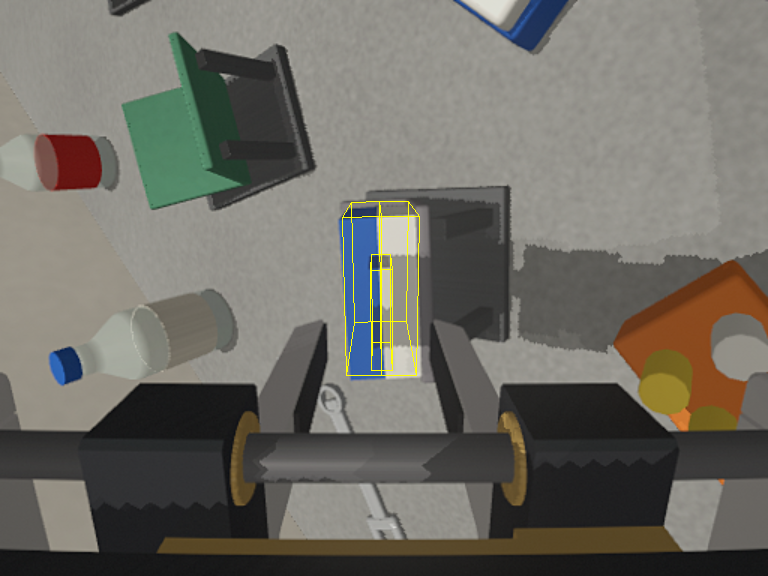

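The wrist view confirms the fit: the tab sits centred between the fingers at about (382,310). I'll go in and grip.

Request:
send_rows([
  [-0.05,0,0.6,0,0,0,-0.1],
  [0,0,0.6,0,0,0,-0.1],
  [0,0,0.6,0,0,0,-0.1],
  [0,0.05,0.55,0,0,0,-0.1],
  [0,0,0,0,0,0,-1],
  [0,0,0,0,0,0,-1],
  [0,0,0,0,0,0,-1],
  [0,0,0,0,0,0,-1],
], newtons=40)

```text
time_s: 4.15
ee_pos: [0.5847, 0.3189, 0.1296]
orientation: [0.105, -0.329, 0.896, -0.279]
wrist_force: [0.0, -0.3, -0.1]
width: 0.0139
finger_force: 0.0
```

```bash
python3 plan.py L -1 0
python3 - <<'E'
from h import *
import rk as _
E
python3 - <<'E'
from h import *
w=dict(np.load("w1.npz")); q=w["qt"]; Tt=np.eye(4); Tt[:3,:3]=R.from_quat(np.r_[q[1:],q[0]]).as_matrix(); Tt[:3,3]=w["ee"]
w["view"]=np.linalg.inv(Tt@w["T_tool_cam"])
def rk(p,ww):
    P=np.array([[-.0516,-ww,.1057],[-.0516,ww,.1057],[.0737,-ww,.0836],[.0737,ww,.0836]])
    return P@R.from_euler("z",p[2]).as_matrix().T+[p[0],p[1],0]
u=np.array([[174,33],[210,170],[122,104],[152,209]])/1.5-.5
for ww in(.05,.055):
    o=least_squares(lambda p:(proj(w,rk(p,ww))-u).ravel(),[.66,.07,-.58]); print(ww,o.x.round(4),o.fun.round(1))
E
```

```text
t 4.15 ee [0.5847 0.3189 0.1296] w 0.013853720712174446 F [ 0.  -0.3 -0.1]
q [-1.02  0.55  0.16  1.78  0.61  1.02  1.01]
turn [ 0.05  0.01 -0.06]  d world [-0.0002 -0.0035 -0.0026]  shift(cur) [ 0.1  -0.02  0.14]  shift(tgt frame) [ 0.1  -0.02  0.14]
[ 0.6615  0.07   -0.5499  0.0478  0.0945  0.0896]
[ 0.4 -1.3  0.4 -1.6 -1.1 -0.4 -0.8  0.2 -0.1 -0.2 -0.6 -0.7  0.2 -1.5
  0.2 -0.7  0.7 -0.9  0.5 -0.7  0.1 -2. ]
[ 0.6598  0.072  -0.5788  0.0499  0.0964  0.0899] 0.203418559288004
[ 0.6612  0.0727 -0.5884  0.0499  0.0972  0.0893] 0.2049018406281673
[ 0.66020423  0.07367064 -0.59809538] 0.2781790866605097
0.05 [ 0.6564  0.0778 -0.5704] [-1.2 -0.7 -0.6  0.8  1.2 -1.   0.8  0.9]
0.055 [ 0.6575  0.0769 -0.5572] [-3.6 -5.3  0.   4.8 -0.4 -3.4  1.7  5.1]
```

Request:
send_rows([
  [0,0,0,0,0,0,-1],
  [0,0,0,0,0,0,-1],
  [0,0,0,0,0,0,-1],
], newtons=40)

```text
time_s: 4.45
ee_pos: [0.5847, 0.3186, 0.1297]
orientation: [0.105, -0.329, 0.896, -0.279]
wrist_force: [-0.4, -1.2, 5.9]
width: 0.0103
finger_force: 39.8
```

Request:
send_rows([
  [0,0,-0.2,0,0,0,-1],
  [0,0,-0.4,0,0,0,-1],
  [0,0,-0.6,0,0,0,-1],
  [0,0,-0.8,0,0,0,-1],
  [0,0,-1,0,0,0,-1],
  [0,0,-1,0,0,0,-1],
  [0,0,-1,0,0,0,-1],
  [0,0,-1,0,0,0,-1],
])

```text
time_s: 5.25
ee_pos: [0.5282, 0.3837, 0.2531]
orientation: [0.105, -0.329, 0.896, -0.279]
wrist_force: [-0.0, 0.4, -2.5]
width: 0.0096
finger_force: 39.9
```

```bash
sed -i 's/^RACK=.*;/RACK=np.array([.659,.0745,-.575]);/' plan.py; python3 plan.py p1 -1 120
```

```text
t 5.25 ee [0.5282 0.3837 0.2531] w 0.009552830224968311 F [-0.   0.4 -2.5]
q [-1.12  0.44  0.12  1.65  0.55  1.29  1.05]
turn [-2.27 -0.08 27.61]  d world [ 0.0362 -0.2479 -0.0254]  shift(cur) [ 5.32 -6.42  5.65]  shift(tgt frame) [-7.54  4.83  4.62]
```

Request:
send_rows([
  [0,0,-0.2,-0.08,0,0.6,-1],
  [0,0,-0.2,-0.08,0,0.9,-1],
  [0,0,-0.2,-0.08,0,1,-1],
  [0,0,-0.2,-0.08,0,1,-1],
  [0,0,-0.2,-0.08,0,1,-1],
  [0,0,0,-0.08,0,1,-1],
  [0,0,0,-0.08,0,1,-1],
  [0,0,0,-0.08,0,1,-1],
])

```text
time_s: 6.05
ee_pos: [0.5195, 0.3938, 0.2731]
orientation: [0.192, 0.038, 0.962, -0.188]
wrist_force: [0.0, -0.3, -3.0]
width: 0.0101
finger_force: 39.9
```

Request:
send_rows([
  [0,0,0,-0.08,0,1,-1],
  [0,0,0,-0.08,0,1,-1],
  [0,0,0,-0.08,0,1,-1],
  [0,0,0,-0.08,0,1,-1],
  [0,0,0,-0.08,0,1,-1],
  [0,0,0,-0.08,0,1,-1],
  [0,0,0,-0.08,0,1,-1],
  [0,0,0,-0.08,0,1,-1],
])

```text
time_s: 6.85
ee_pos: [0.5195, 0.3938, 0.2731]
orientation: [0.253, 0.42, 0.869, -0.062]
wrist_force: [0.1, -0.1, -2.1]
width: 0.0099
finger_force: 39.9
```

Request:
send_rows([
  [0,0,0,-0.08,0,1,-1],
  [0,0,0,-0.08,0,1,-1],
  [0,0,0,-0.08,0,1,-1],
  [0,0,0,-0.08,0,1,-1],
  [0,0,0,-0.08,0,1,-1],
  [0,0,0,-0.08,0,1,-1],
  [0,0,0,-0.08,0,1,-1],
  [0,0,0,-0.08,0,0.7,-1],
])

```text
time_s: 7.65
ee_pos: [0.5194, 0.3938, 0.273]
orientation: [0.271, 0.719, 0.636, 0.07]
wrist_force: [-0.4, 0.1, -1.7]
width: 0.0095
finger_force: 39.9
```

```bash
python3 plan.py p1 -1 120
```

```text
t 7.65 ee [0.5194 0.3938 0.273 ] w 0.00954709825212007 F [-0.4  0.1 -1.7]
q [-1.46  0.36  0.53  1.76  0.44  1.09 -1.29]
turn [-0.42 -0.01  4.36]  d world [ 0.0449 -0.258  -0.0453]  shift(cur) [-9.07  1.15  5.43]  shift(tgt frame) [-7.68  4.79  5.57]
```

Request:
send_rows([
  [0,0,0,-0.08,0,0.88,-1],
  [0,0,0,-0.08,0,0.88,-1],
  [0,0,0,-0.08,0,0.87,-1],
  [0,0,0,-0.08,0,0.87,-1],
  [0,0,0,-0.08,0,0.86,-1],
  [-0.5,0.4,0,0,0,0,-1],
  [-0.9,0.7,0.2,0,0,0,-1],
  [-0.9,0.7,0.4,0,0,0,-1],
])

```text
time_s: 8.45
ee_pos: [0.5269, 0.3196, 0.2872]
orientation: [0.264, 0.837, 0.459, 0.142]
wrist_force: [2.1, -0.3, -1.2]
width: 0.0098
finger_force: 39.9
```

Request:
send_rows([
  [-0.9,0.7,0.6,0,0,0,-1],
  [-0.9,0.7,0.7,0,0,0,-1],
  [-0.9,0.7,0.7,0,0,0,-1],
  [-0.9,0.7,0.7,0,0,0,-1],
  [-0.9,0.5,0.7,0,0,0,-1],
  [-0.7,0.2,0.7,0,0,0,-1],
  [-0.2,0.1,0.5,0,0,0,-1],
  [0,0,0,0,0,0,-1],
])

```text
time_s: 9.25
ee_pos: [0.5708, 0.1289, 0.2437]
orientation: [0.264, 0.838, 0.457, 0.141]
wrist_force: [0.0, -0.5, -0.9]
width: 0.0094
finger_force: 39.9
```

```bash
python3 plan.py p1 -1 4 0,0,4
cat > wv.py <<'E'
from h import *
import sys
from plan import RACK
s=r.state(); c=r.read_camera("wrist"); k=1.5
q=s["orientation"]; Tt=np.eye(4); Tt[:3,:3]=R.from_quat(np.r_[q[1:],q[0]]).as_matrix(); Tt[:3,3]=s["ee_pos"]
d=dict(c); d["view"]=np.linalg.inv(Tt@np.array(c["T_tool_cam"])); im=cv2.resize(c["color"][:,:,::-1].copy(),None,fx=k,fy=k)
Rz=R.from_euler("z",RACK[2]).as_matrix()
P=np.array([[-.0516,.05,.1057],[-.0516,-.05,.1057],[0,.05,.032],[0,-.05,.032],[.0737,.05,.0836],[.0737,-.05,.0836]])@Rz.T+[RACK[0],RACK[1],0]
u=((proj(d,P)+.5)*k).astype(int)
for i,j in((0,1),(2,3),(4,5),(0,2),(2,4),(1,3),(3,5)): cv2.line(im,tuple(map(int,u[i])),tuple(map(int,u[j])),(0,0,255),1)
cv2.imwrite(f"pics/{sys.argv[1]}.png",im)
E
python3 wv.py w2
```

```text
t 9.25 ee [0.5708 0.1289 0.2437] w 0.00944507522814365 F [ 0.  -0.5 -0.9]
q [-1.38  0.15  0.78  2.13  0.67  0.79 -1.64]
turn [-0.03  0.02  0.04]  d world [ 0.0522 -0.0311 -0.1086]  shift(cur) [ 0.11 -0.49  4.95]  shift(tgt frame) [ 0.09 -0.5   4.95]
```

View pics/w2.png

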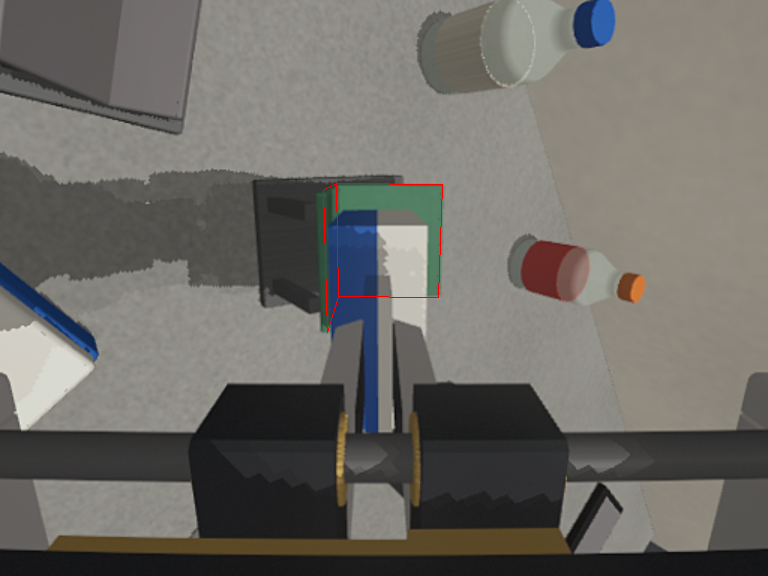

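Request:
send_rows([
  [0.05,-0.1,0.5,0,0,0,-1],
  [0.05,-0.1,0.8,0,0,0,-1],
  [0,-0.1,0.8,0,0,0,-1],
  [0,-0.1,0.8,0,0,0,-1],
  [0,-0.1,0.7,0,0,0,-1],
  [0,0,0.5,0,0,0,-1],
  [0,0,0.3,0,0,0,-1],
  [0,0,0.15,0,0,0,-1],
])

```text
time_s: 10.1
ee_pos: [0.6188, 0.1043, 0.1438]
orientation: [0.264, 0.837, 0.458, 0.143]
wrist_force: [-0.3, -0.5, -2.0]
width: 0.0098
finger_force: 39.9
```

```bash
python3 plan.py p1 -1 0
```

```text
t 10.1 ee [0.6188 0.1043 0.1438] w 0.009832433477859625 F [-0.3 -0.5 -2. ]
q [-1.19  0.41  0.76  2.15  0.61  0.46 -1.61]
turn [-0.02 -0.    0.05]  d world [ 0.0033 -0.0059 -0.0143]  shift(cur) [-0.13 -0.13  0.61]  shift(tgt frame) [-0.13 -0.13  0.61]
```

Request:
send_rows([
  [0,-0.05,0.2,0,0,0,-1],
  [0,-0.05,0.1,0,0,0,-1],
  [0,-0.05,0.05,0,0,0,-1],
  [0,0,0,0,0,0,-1],
])

```text
time_s: 10.5
ee_pos: [0.6221, 0.1026, 0.1362]
orientation: [0.264, 0.837, 0.457, 0.144]
wrist_force: [12.6, -6.0, 1.9]
width: 0.0098
finger_force: 39.9
```

Request:
send_rows([
  [0,0,0.05,0,0,0,-1],
  [0,0,0.05,0,0,0,-1],
  [0,0,0,0,0,0,-1],
])

```text
time_s: 10.8
ee_pos: [0.6234, 0.102, 0.1343]
orientation: [0.264, 0.837, 0.457, 0.144]
wrist_force: [9.6, -5.7, 4.8]
width: 0.0096
finger_force: 39.9
```

Request:
send_rows([
  [0,0.04,0.05,0,0,0,-1],
  [0,0,0.08,0,0,0,-1],
  [0,0,0,0,0,0,-1],
])

```text
time_s: 11.1
ee_pos: [0.625, 0.1008, 0.1315]
orientation: [0.264, 0.837, 0.457, 0.144]
wrist_force: [10.0, -2.8, 0.0]
width: 0.0097
finger_force: 39.9
```

```bash
python3 plan.py p1 -1 0
```

```text
t 11.1 ee [0.625  0.1008 0.1315] w 0.009714816589271097 F [10.  -2.8  0. ]
q [-1.17  0.44  0.75  2.15  0.61  0.42 -1.61]
turn [-0.01 -0.02  0.03]  d world [-0.0029 -0.0024 -0.002 ]  shift(cur) [-0.14 -0.08  0.04]  shift(tgt frame) [-0.14 -0.08  0.04]
```

Request:
send_rows([
  [0,0.06,0.05,0,0,0,-1],
  [0,0,0.06,0,0,0,-1],
  [0,0,0,0,0,0,-1],
])

```text
time_s: 11.4
ee_pos: [0.6257, 0.099, 0.1294]
orientation: [0.264, 0.837, 0.457, 0.142]
wrist_force: [-16.9, 0.7, 22.9]
width: 0.0099
finger_force: 40.0
```

Request:
send_rows([
  [0,0,0.06,0,0,0,-1],
  [0,0,0.06,0,0,0,-1],
  [0,0,0,0,0,0,-1],
])

```text
time_s: 11.7
ee_pos: [0.627, 0.0982, 0.1272]
orientation: [0.264, 0.837, 0.457, 0.142]
wrist_force: [-24.8, 4.2, 33.5]
width: 0.0097
finger_force: 40.0
```

```bash
python3 plan.py p1 -1 0
python3 - <<'E'
from h import *
c=r.read_camera("scene"); a=c["color"][155:287,170:290,::-1]; b=r.read_camera("top")["color"][105:185,200:300,::-1]
v=np.zeros((600,800,3),np.uint8); v[:528,:480]=cv2.resize(a,None,fx=4,fy=4,interpolation=cv2.INTER_CUBIC); v[:256,480:]=cv2.resize(b,(320,256),interpolation=cv2.INTER_CUBIC); cv2.imwrite("pics/p1.png",v)
E
```

```text
t 11.7 ee [0.627  0.0982 0.1272] w 0.009725063407974115 F [-24.8   4.2  33.5]
q [-1.16  0.45  0.75  2.15  0.6   0.41 -1.61]
turn [-0.02  0.    0.04]  d world [-0.0048  0.0002  0.0023]  shift(cur) [-0.1  -0.08 -0.17]  shift(tgt frame) [-0.1  -0.08 -0.17]
```

View pics/p1.png

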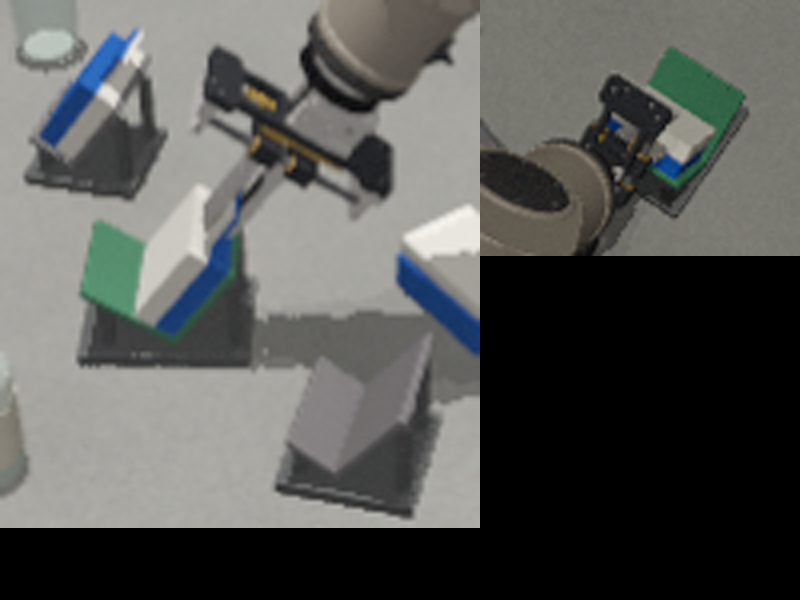

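The dish is seated on the back and ledge, closed, with white base up. I'll ease the pressure, release and retreat.

Request:
send_rows([
  [0,0,-0.08,0,0,0,-1],
  [0,0,-0.06,0,0,0,-1],
  [0,0,0,0,0,0,-1],
], newtons=20)

```text
time_s: 12.1
ee_pos: [0.6258, 0.0994, 0.1295]
orientation: [0.264, 0.837, 0.457, 0.143]
wrist_force: [2.4, -1.7, 0.4]
width: 0.0102
finger_force: 20.0
```

Request:
send_rows([
  [0,0,0,0,0,0,-0.7],
  [0,0,0,0,0,0,-0.5],
  [0,0,0,0,0,0,-0.4],
  [0,0,-0.4,0,0,0,-0.4],
  [0,0,-0.7,0,0,0,-0.4],
  [0,0,-1,0,0,0,-0.4],
  [0,0,-1,0,0,0,-0.4],
  [0,0,-1,0,0,0,-0.4],
])

```text
time_s: 12.9
ee_pos: [0.5758, 0.1313, 0.2145]
orientation: [0.264, 0.837, 0.457, 0.143]
wrist_force: [-1.0, 0.4, 0.3]
width: 0.0283
finger_force: 0.0
```

```bash
python3 plan.py Rr -1 120; python3 plan.py Rr 1 120; python3 wv.py w3
```

```text
t 12.9 ee [0.5758 0.1313 0.2145] w 0.028306702654316236 F [-1.   0.4  0.3]
q [-1.37  0.22  0.8   2.15  0.65  0.7  -1.65]
turn [  2.23  -0.03 -27.69]  d world [-0.023  -0.2436  0.0126]  shift(cur) [-8.69  3.97  2.18]  shift(tgt frame) [ 7.09 -5.81  3.46]
t 12.9 ee [0.5758 0.1313 0.2145] w 0.028306702654316236 F [-1.   0.4  0.3]
q [-1.37  0.22  0.8   2.15  0.65  0.7  -1.65]
turn [-0.02 -1.53  2.23]  d world [-0.023  -0.2436  0.0126]  shift(cur) [-8.69  3.97  2.18]  shift(tgt frame) [-7.09  5.81  3.46]
```

View pics/w3.png

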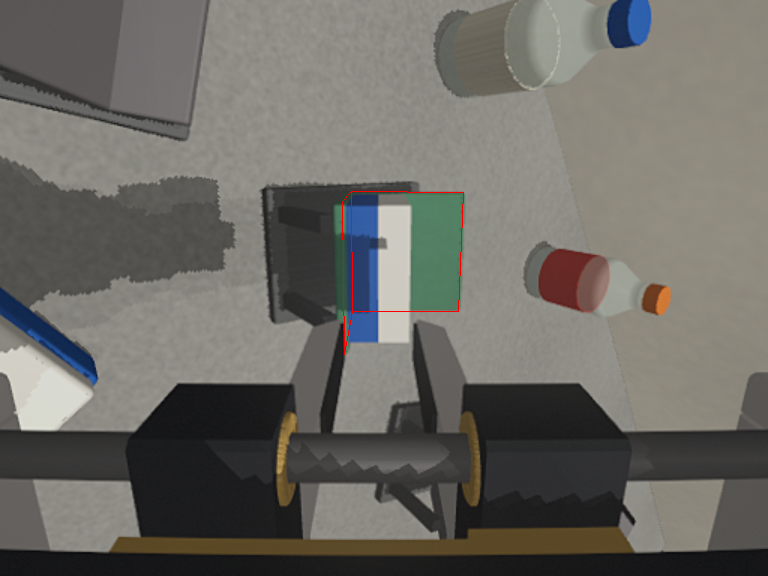

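The first dish lies flat, square and centred: dish edges at rows 205-342, against 205-345 for the rack's back. Next is the other dish.

Request:
send_rows([
  [0,0,-1,0,-0.5,0.74,-0.1],
  [0,0,-0.5,0,-0.5,0.74,-0.1],
  [0,0,0,0,-0.5,0.74,-0.1],
  [-0.9,0.7,0.2,0,0,0,-0.1],
  [-0.9,0.7,0.4,0,0,0,-0.1],
  [-0.9,0.7,0.6,0,0,0,-0.1],
  [-0.9,0.7,0.6,0,0,0,-0.1],
  [-0.9,0.7,0.6,0,0,0,-0.1],
])

```text
time_s: 13.75
ee_pos: [0.5438, -0.0118, 0.2447]
orientation: [0.28, 0.893, 0.335, 0.106]
wrist_force: [1.2, -0.0, 0.8]
width: 0.0423
finger_force: 0.0
```

Request:
send_rows([
  [-0.9,0.7,0.6,0,0,0,-0.1],
  [-0.9,0.7,0.6,0,0,0,-0.1],
  [-0.8,0.7,0.6,0,0,0,-0.1],
  [0,0.2,0.6,0,0,0,-0.1],
  [0,0,0.6,0,0,0,-0.1],
  [0,0,0.5,0,0,0,-0.1],
  [0,0,0,0,0,0,-0.1],
])

```text
time_s: 14.45
ee_pos: [0.5588, -0.1275, 0.2052]
orientation: [0.281, 0.893, 0.335, 0.105]
wrist_force: [0.7, -0.1, 0.8]
width: 0.042
finger_force: 0.0
```

```bash
python3 plan.py Rr 1 0; sed -e 's/RACK$/F/' wv.py > wd.py
python3 - <<'E'
from h import *
F=np.load("fit.npz"); p=F["Rr"]
s=r.state(); c=r.read_camera("wrist"); k=1.5
q=s["orientation"]; Tt=np.eye(4); Tt[:3,:3]=R.from_quat(np.r_[q[1:],q[0]]).as_matrix(); Tt[:3,3]=s["ee_pos"]
d=dict(c); d["view"]=np.linalg.inv(Tt@np.array(c["T_tool_cam"])); im=cv2.resize(c["color"][:,:,::-1].copy(),None,fx=k,fy=k)
for b in [box(-45,45,-45,45,0,20),box(-45,45,-45,45,-20,0),box(-81,-45,-25,25,-5,5)]:
    u=((proj(d,b@dishR(p[3]).T+p[:3])+.5)*k).astype(int)
    for i in range(8):
        for j in(1,2,4):
            if not i&j: cv2.line(im,tuple(map(int,u[i])),tuple(map(int,u[i|j])),(0,255,255),1)
cv2.imwrite("pics/w4.png",im)
E
```

```text
t 14.45 ee [ 0.5588 -0.1275  0.2052] w 0.04201656158522252 F [ 0.7 -0.1  0.8]
q [-1.15  0.17  1.05  2.26  0.71  0.56 -1.55]
turn [-0.02 -0.    0.01]  d world [ 0.0393 -0.0368 -0.0764]  shift(cur) [0.22 0.01 3.73]  shift(tgt frame) [ 0.22 -0.    3.73]
```

View pics/w4.png

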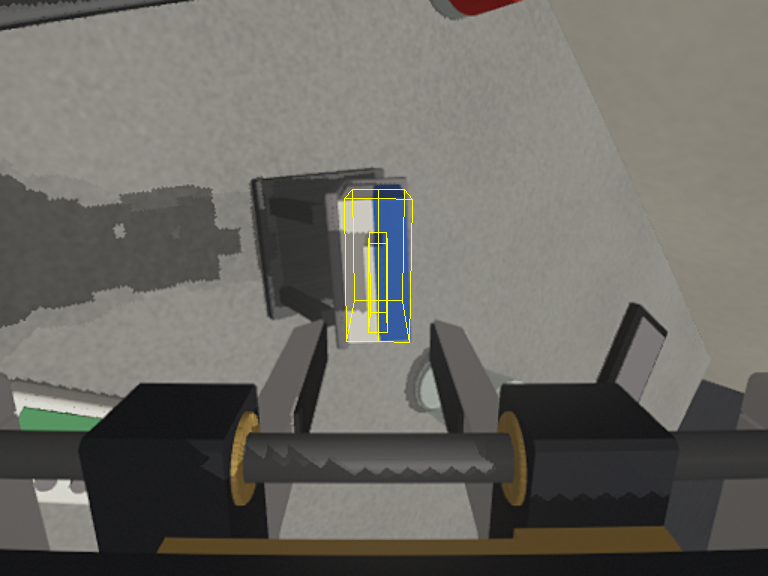

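The seam is slanted about 2° from the fit, at (373,190) to (378,340). I'll correct for that and go in.

Request:
send_rows([
  [0.1,-0.03,0.3,0,0,-0.3,-0.1],
  [0.1,-0.03,0.6,0,0,0,-0.1],
  [0,0,0.7,0,0,0,-0.1],
  [0,0,0.7,0,0,0,-0.1],
  [0,0,0.7,0,0,0,-0.1],
  [0,0,0.5,0,0,0,-0.1],
  [0,0,0.15,0,0,0,-0.1],
  [0,0,0,0,0,0,-0.1],
])

```text
time_s: 15.3
ee_pos: [0.5966, -0.1613, 0.1306]
orientation: [0.282, 0.888, 0.349, 0.102]
wrist_force: [-0.3, -0.9, 0.3]
width: 0.042
finger_force: 0.0
```

Request:
send_rows([
  [0,0,0,0,0,0,-1],
  [0,0,0,0,0,0,-1],
  [0,0,0,0,0,0,-1],
  [0,0,0,0,0,0,-1],
  [0,0,0,0,0,0,-1],
  [0,0,0,0,0,0,-1],
  [0,0,0,0,0,0,-1],
], newtons=40)

```text
time_s: 16.0
ee_pos: [0.5968, -0.1613, 0.1304]
orientation: [0.282, 0.888, 0.349, 0.102]
wrist_force: [-6.0, 4.7, 11.0]
width: 0.0097
finger_force: 40.0
```

```bash
python3 plan.py Rr 1 0
```

```text
t 16.0 ee [ 0.5968 -0.1613  0.1304] w 0.0096673385555877 F [-6.   4.7 11. ]
q [-0.84  0.43  0.88  2.24  0.57  0.27 -1.41]
turn [-0.02 -0.03  0.31]  d world [ 0.0013 -0.003  -0.0016]  shift(cur) [-0.04  0.06  0.12]  shift(tgt frame) [-0.04  0.06  0.12]
```

Request:
send_rows([
  [0,0,-0.2,0,0,0,-1],
  [0,0,-0.4,0,0,0,-1],
  [0,0,-0.6,0,0,0,-1],
  [0,0,-0.8,0,0,0,-1],
  [0,0,-1,0,0,0,-1],
  [0,0,-1,0,0,0,-1],
  [0,0,-1,0,0,0,-1],
  [0,0,-1,0,0,0,-1],
])

```text
time_s: 16.8
ee_pos: [0.5393, -0.0972, 0.2534]
orientation: [0.283, 0.888, 0.349, 0.101]
wrist_force: [-0.8, 0.2, -1.5]
width: 0.0095
finger_force: 40.0
```

```bash
python3 plan.py p2 1 130 0,0,8
```

```text
t 16.8 ee [ 0.5393 -0.0972  0.2534] w 0.009510044103145992 F [-0.8  0.2 -1.5]
q [-1.39 -0.08  1.09  2.24  0.86  0.86 -1.67]
turn [ 2.24  0.06 28.04]  d world [0.0533 0.2147 0.0101]  shift(cur) [ 7.37 -3.7  -3.23]  shift(tgt frame) [-8.37  2.13 -1.98]
```

Request:
send_rows([
  [0,0,-0.2,-0.08,0,-0.6,-1],
  [0,0,-0.2,-0.08,0,-0.9,-1],
  [0,0,-0.2,-0.08,0,-1,-1],
  [0,0,-0.2,-0.08,0,-1,-1],
  [0,0,-0.2,-0.08,0,-1,-1],
  [0,0,0,-0.08,0,-1,-1],
  [0,0,0,-0.08,0,-1,-1],
  [0,0,0,-0.08,0,-1,-1],
])

```text
time_s: 17.6
ee_pos: [0.5299, -0.0862, 0.2731]
orientation: [0.328, 0.676, 0.66, -0.004]
wrist_force: [-0.2, -0.4, -2.4]
width: 0.0096
finger_force: 40.0
```

Request:
send_rows([
  [0,0,0,-0.08,0,-1,-1],
  [0,0,0,-0.08,0,-1,-1],
  [0,0,0,-0.08,0,-1,-1],
  [0,0,0,-0.08,0,-1,-1],
  [0,0,0,-0.08,0,-1,-1],
  [0,0,0,-0.08,0,-1,-1],
  [0,0,0,-0.08,0,-1,-1],
  [0,0,0,-0.08,0,-1,-1],
])

```text
time_s: 18.4
ee_pos: [0.5299, -0.0863, 0.2729]
orientation: [0.32, 0.338, 0.878, -0.116]
wrist_force: [-0.5, -0.2, -0.7]
width: 0.0097
finger_force: 40.0
```

Request:
send_rows([
  [0,0,0,-0.08,0,-1,-1],
  [0,0,0,-0.08,0,-1,-1],
  [0,0,0,-0.08,0,-1,-1],
  [0,0,0,-0.08,0,-1,-1],
  [0,0,0,-0.08,0,-1,-1],
  [0,0,0,-0.08,0,-1,-1],
  [0,0,0,-0.08,0,-1,-1],
  [0,0,0,-0.08,0,-1,-1],
])

```text
time_s: 19.2
ee_pos: [0.5299, -0.0863, 0.2729]
orientation: [0.256, -0.059, 0.942, -0.207]
wrist_force: [0.4, -0.0, -1.1]
width: 0.0098
finger_force: 40.0
```

```bash
python3 plan.py p2 1 130 0,0,8
```

```text
t 19.2 ee [ 0.5299 -0.0863  0.2729] w 0.009800401417381841 F [ 0.4 -0.  -1.1]
q [-1.53 -0.45  0.99  2.33  1.17  1.11  0.57]
turn [-0.64  0.01 -8.23]  d world [ 0.0627  0.2039 -0.0094]  shift(cur) [-3.76  7.55 -1.37]  shift(tgt frame) [-8.21  2.13 -1.03]
```

Request:
send_rows([
  [-0.47,0.94,-0.3,0,0,0,-1],
  [-0.47,0.94,-0.3,0,0,0,-1],
  [-0.47,0.94,-0.3,0,0,0,-1],
  [-0.47,0.94,-0.3,0,0,0,-1],
  [-0.47,0.94,-0.3,0,0,0,-1],
  [-0.47,0.94,-0.3,0,0,0,-1],
  [-0.47,0.94,-0.2,0,0,0,-1],
  [-0.47,0.94,-0.2,0,0,0,-1],
])

```text
time_s: 20.0
ee_pos: [0.5796, 0.1178, 0.2803]
orientation: [0.255, -0.058, 0.943, -0.208]
wrist_force: [-0.7, -0.2, -0.7]
width: 0.0098
finger_force: 40.0
```

```bash
python3 plan.py p2 1 130 0,0,8
```

```text
t 20.0 ee [0.5796 0.1178 0.2803] w 0.009821303878251966 F [-0.7 -0.2 -0.7]
q [-1.77  0.22  1.25  2.11  0.6   0.78  0.74]
turn [-0.65 -0.02 -8.25]  d world [ 0.013  -0.0002 -0.0168]  shift(cur) [-0.14  0.27  0.79]  shift(tgt frame) [-0.28  0.03  0.8 ]
```

Request:
send_rows([
  [0,0,0,-0.07,0,-0.92,-1],
  [0,0,0,-0.07,0,-0.92,-1],
  [0,0,0,-0.07,0,-0.92,-1],
  [0,0,0,-0.07,0,-0.92,-1],
  [0,0,0,-0.07,0,-0.92,-1],
  [0,0,0,-0.07,0,-0.92,-1],
  [0,0,0,-0.07,0,-0.92,-1],
  [0,0,0,-0.07,0,-0.92,-1],
])

```text
time_s: 20.8
ee_pos: [0.5792, 0.1161, 0.2804]
orientation: [0.156, -0.416, 0.857, -0.261]
wrist_force: [0.1, -0.9, -1.8]
width: 0.0098
finger_force: 40.0
```

Request:
send_rows([
  [-0.1,0,0,-0.09,0,-0.89,-1],
  [-0.1,0,0,0,0,0,-1],
  [-0.1,0,0,0,0,0,-1],
])

```text
time_s: 21.1
ee_pos: [0.5838, 0.1224, 0.2806]
orientation: [0.143, -0.453, 0.839, -0.263]
wrist_force: [0.4, -0.5, -1.0]
width: 0.0099
finger_force: 40.0
```

```bash
python3 plan.py p2 1 20 0,0,5; python3 wv.py w5
```

```text
t 21.1 ee [0.5838 0.1224 0.2806] w 0.009926551078315997 F [ 0.4 -0.5 -1. ]
q [-1.61  0.14  1.07  2.08  0.61  0.82  1.62]
turn [ 0.03 -0.02 -0.04]  d world [ 0.0597 -0.0379 -0.1089]  shift(cur) [-0.04  0.17  5.19]  shift(tgt frame) [-0.03  0.19  5.19]
```

View pics/w5.png

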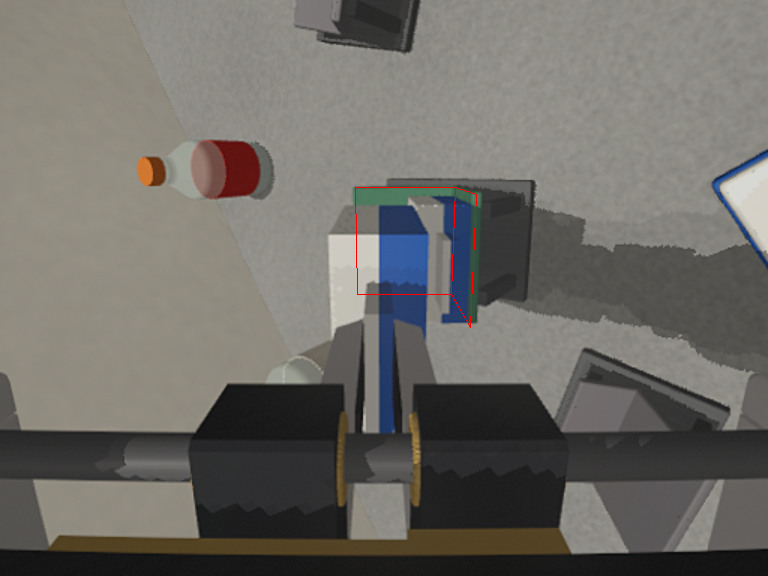

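Aligned with the rack: the held lid's edge at column 428 clears the first dish's tab at 442. I'll go down.

Request:
send_rows([
  [0,0.02,0.5,0,0,0,-1],
  [0,0.03,0.8,0,0,0,-1],
  [0,0.03,0.9,0,0,0,-1],
  [0,0.03,0.9,0,0,0,-1],
  [0,0.03,0.8,0,0,0,-1],
  [0,0.03,0.6,0,0,0,-1],
  [0,0,0.4,0,0,0,-1],
  [0,0,0.2,0,0,0,-1],
])

```text
time_s: 21.95
ee_pos: [0.6421, 0.0841, 0.1731]
orientation: [0.142, -0.454, 0.839, -0.264]
wrist_force: [0.1, 1.0, -1.8]
width: 0.0097
finger_force: 40.0
```

```bash
python3 plan.py p2 1 0
```

```text
t 21.95 ee [0.6421 0.0841 0.1731] w 0.009732213452491076 F [ 0.1  1.  -1.8]
q [-1.25  0.43  0.91  2.11  0.41  0.46  1.78]
turn [ 0.02 -0.03 -0.02]  d world [ 0.0076 -0.0035 -0.0207]  shift(cur) [-0.05  0.2   0.87]  shift(tgt frame) [-0.05  0.2   0.87]
```

Request:
send_rows([
  [0,0.02,0.3,0,0,0,-1],
  [0,0.02,0.2,0,0,0,-1],
  [0,0.02,0.12,0,0,0,-1],
  [0,0,0,0,0,0,-1],
])

```text
time_s: 22.35
ee_pos: [0.6484, 0.0804, 0.16]
orientation: [0.142, -0.455, 0.839, -0.264]
wrist_force: [0.3, -0.5, -2.0]
width: 0.0096
finger_force: 40.0
```

Request:
send_rows([
  [0,0,0.08,0,0,0,-1],
  [0,0,0.06,0,0,0,-1],
  [0,0,0,0,0,0,-1],
])

```text
time_s: 22.65
ee_pos: [0.6501, 0.0793, 0.1573]
orientation: [0.142, -0.455, 0.839, -0.264]
wrist_force: [0.7, 0.5, -2.0]
width: 0.0098
finger_force: 40.0
```

```bash
python3 plan.py p2 1 0
```

```text
t 22.65 ee [0.6501 0.0793 0.1573] w 0.009809030412952035 F [ 0.7  0.5 -2. ]
q [-1.2   0.46  0.88  2.11  0.39  0.42  1.8 ]
turn [ 0.02 -0.02 -0.01]  d world [-0.0005  0.0013 -0.0049]  shift(cur) [-0.03  0.15  0.13]  shift(tgt frame) [-0.03  0.15  0.13]
```

Request:
send_rows([
  [0,0.02,0.04,0,0,0,-1],
  [0,0.02,0.04,0,0,0,-1],
  [0,0,0,0,0,0,-1],
])

```text
time_s: 22.95
ee_pos: [0.6504, 0.0791, 0.1551]
orientation: [0.142, -0.455, 0.839, -0.264]
wrist_force: [-2.0, 0.9, -0.4]
width: 0.0095
finger_force: 40.0
```

Request:
send_rows([
  [0,0.02,0.04,0,0,0,-1],
  [0,0.02,0.04,0,0,0,-1],
  [0,0,0,0,0,0,-1],
])

```text
time_s: 23.25
ee_pos: [0.6505, 0.0783, 0.1537]
orientation: [0.142, -0.454, 0.839, -0.264]
wrist_force: [-22.8, 2.2, 30.2]
width: 0.0098
finger_force: 40.0
```

```bash
python3 plan.py p2 1 0
```

```text
t 23.25 ee [0.6505 0.0783 0.1537] w 0.009804814018381377 F [-22.8   2.2  30.2]
q [-1.2   0.47  0.88  2.11  0.39  0.41  1.79]
turn [ 0.02 -0.03 -0.02]  d world [-0.0009  0.0023 -0.0012]  shift(cur) [-0.06  0.09 -0.  ]  shift(tgt frame) [-0.06  0.09 -0.  ]
```

Request:
send_rows([
  [0,0,-0.06,0,0,0,-1],
  [0,0.03,0,0,0,0,-1],
  [0,0.03,0,0,0,0,-1],
  [0,0,0,0,0,0,-1],
])

```text
time_s: 23.65
ee_pos: [0.6501, 0.0793, 0.1544]
orientation: [0.143, -0.454, 0.839, -0.264]
wrist_force: [3.6, -5.6, 10.3]
width: 0.01
finger_force: 40.0
```

Request:
send_rows([
  [0,0.03,0,0,0,0,-1],
  [0,0.03,0,0,0,0,-1],
  [0,0,0,0,0,0,-1],
])

```text
time_s: 23.95
ee_pos: [0.65, 0.0794, 0.1544]
orientation: [0.144, -0.454, 0.839, -0.265]
wrist_force: [7.6, -8.6, 14.4]
width: 0.0097
finger_force: 40.1
```

```bash
python3 plan.py p2 1 0
```

```text
t 23.95 ee [0.65   0.0794 0.1544] w 0.009738561578856844 F [ 7.6 -8.6 14.4]
q [-1.2   0.47  0.89  2.11  0.39  0.41  1.79]
turn [-0.01 -0.01 -0.03]  d world [-0.0003  0.0011 -0.0019]  shift(cur) [-0.03  0.07  0.04]  shift(tgt frame) [-0.03  0.07  0.04]
```

Request:
send_rows([
  [0,-0.05,0,0,0,0,-1],
  [0,0,0,0,0,0,-1],
  [0,0,0,0,0,0,-0.7],
  [0,0,0,0,0,0,-0.6],
  [0,0,0,0,0,0,-0.55],
  [0,0,0,0,0,0,-0.55],
], newtons=20)

```text
time_s: 24.55
ee_pos: [0.6485, 0.0804, 0.1529]
orientation: [0.142, -0.455, 0.839, -0.264]
wrist_force: [-0.7, -0.1, 0.8]
width: 0.0211
finger_force: 0.0
```

Request:
send_rows([
  [0,0,-0.3,0,0,0,-0.55],
  [0,0,-0.5,0,0,0,-0.55],
  [0,0,-0.8,0,0,0,-0.55],
  [0,0,-1,0,0,0,-0.55],
  [0,0,-1,0,0,0,-0.55],
  [0,0,-1,0,0,0,-0.55],
  [0,0,-1,0,0,0,-0.55],
  [0,0,0,0,0,0,-0.55],
])

```text
time_s: 25.35
ee_pos: [0.5814, 0.1261, 0.2694]
orientation: [0.144, -0.456, 0.839, -0.262]
wrist_force: [0.2, 0.6, -0.6]
width: 0.0213
finger_force: 0.0
```

Run:
```python
from h import *
c=r.read_camera("scene"); a=c["color"][155:287,170:290,::-1]; b=r.read_camera("wrist")["color"][:,:,::-1]
v=np.zeros((600,800,3),np.uint8); v[:396,:360]=cv2.resize(a,None,fx=3,fy=3,interpolation=cv2.INTER_CUBIC); w=b[90:240,170:370]; v[:330,360:]=cv2.resize(w,(440,330),interpolation=cv2.INTER_CUBIC); cv2.imwrite("pics/p2.png",v)
print(r.state()["time_s"])
```

```text
25.45
```

View pics/p2.png

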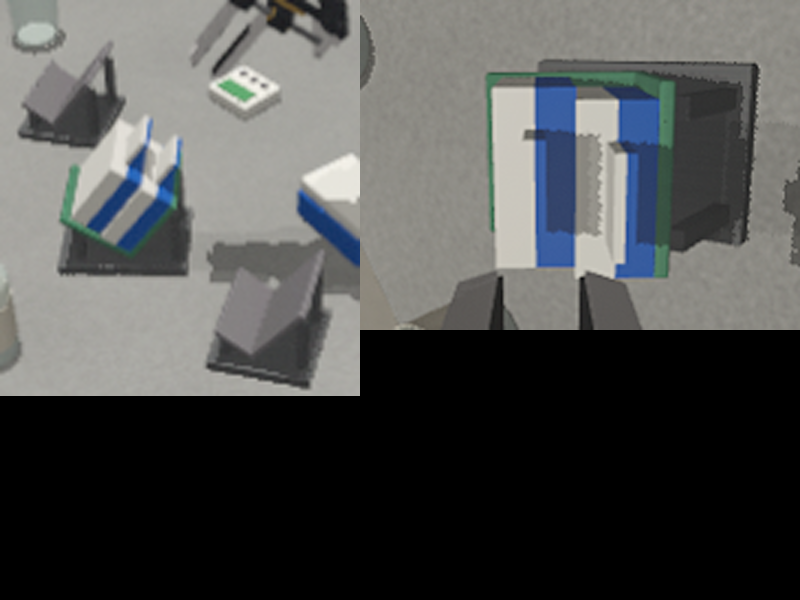

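Both dishes lie flat, lid-down and closed, within a few mm of centred, and the gripper is clear. I'll hand in.

```bash
python3 -c "
from plant import r
print(r.hand_in())"
```

```text
the job is handed in; nothing more can be done
None
```

I turned over both dishes and stacked them lid-down in the green rack; the last pictures show them closed, flat and within a few mm of centred. I handed the job in at about 25.5 s with the gripper clear; no verdict was returned.

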